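Pack the reading microscope into its clip case and shut the stayed lid

TASK

Lift the reading microscope out of its stand, lay it on its side on the green mat and let go, then take it again by the middle of the barrel and press it gently into the two spring clips of the open grey case, eyepiece over the blue pad, until both clips snap over the barrel and it rests home. Then break the folding lid stay by pushing its red knee towards the lid hinge, and lower the lid fully shut. Leave the other things on the bench where they are.

Things in the scene. Friction and masses are not known exactly. Their poses are not given: they have to be found in the camera images.
- scope: Reading microscope, 180 mm long, about 0.22 kg, starts upright in the stand, eyepiece up. White round barrel 28 mm in diameter (z -70 to +55 mm), black round eyepiece 44 mm in diameter (z +55 to +90), hexagonal steel foot 44 mm across flats (z -90 to -70). Origin on its axis at mid length, z axis towards the eyepiece. Lying down its axis is 22 mm above the surface; the foot stops it rolling.
- barrel (a point): Middle of the barrel, on its axis (z=-7 mm in the microscope's frame): the place to hold it for pressing it in. The clips take the barrel 44 mm either side of this point.
- eyepiece (a point): Middle of the black eyepiece, on the microscope's axis (z=+72.5 mm in its frame); 172.5 mm above the bench at the start.
- stand: Fixed square stand 90 x 90 x 30 mm with a round pocket 59 mm wide and 20 mm deep (its floor 10 mm above the bench) in which the microscope's foot stands loosely. Origin at the centre of its underside. It may change places with the oil bottle or the test block.
- mat: Fixed thin green mat 210 (its x) x 140 (its y) x 2 mm, the place to lay the microscope down. Origin at the centre of its underside.
- case: Fixed open grey case, outside 260 (its x) x 200 (its y) x 70 mm high, walls and floor 5 mm; origin at the centre of its underside. Lid hinged along its +y rim. Two steel spring clips, each 12 mm wide, at x=-58 and +30 mm, y=-15; a blue pad 50 x 70 mm, its top 13 mm above the bench, at x=-94 mm marks the eyepiece's end. The folding lid stay is at the +x end.
- clips (a point): Where barrel lies when seated: midway between the clips, 38 mm above the bench; axes as the case's; barrel along x, eyepiece to -x. Pushed straight down, the barrel meets the sprung lips (22 mm apart) with its axis 20 mm above home; resistance peaks 10 to 18 mm above home at 8 to 20 N in all, then falls away, and the barrel stops on hard saddles at home.
- lid (a joint): Lid angle in rad: 0 upright (as at the start), 1.571 shut. A panel 260 x 196 x 8 mm on a stiff hinge: it stays where it is left, and once the stay is broken about 2 to 6 N at its edge moves it.
- lid_hinge (a point): Point on the lid's hinge line at mid width, at the inner face of the upright lid: x=0, y=+100, z=72 mm in the case's frame. The hinge line runs along the case's x.
- lid_edge (a point): Middle of the lid's free edge at its outer face, 196 mm from the hinge line; 268 mm above the bench when the lid is upright. The outer face is 8 mm from the inner face.
- stay (a joint): Knee angle of the folding lid stay in rad: 0 locked (bowed slightly over centre against its stop, holding the lid open), 0.35 straight, about 3.5 folded with the lid shut.
- knee (a point): Middle of the stay's knee, a red round knuckle 20 mm in diameter and 40 mm long along the case's x, beside the steel links (88 and 80 mm long, at x=110); at the start x=84, y=32, z=137 mm in the case's frame. Push it about 30 mm at 45 degrees down and towards the lid hinge (case +y) with a few N: it passes its centre and stays broken. The stay then folds as the lid is lowered.
- oil: Bystander: yellow bottle with a red cap, 56 mm in diameter, 115 mm high. Origin at the centre of its underside.
- testblock: Bystander: stepped round steel test block, 76 mm in diameter, 36 mm high. Origin at the centre of its underside.
- handwheel: Bystander: blue valve handwheel lying flat, 148 mm in diameter, 22 mm high. Origin at the centre of its underside.
- bonnet: Bystander: blue valve bonnet with a flange, 90 mm in diameter, 72 mm high. Origin at the centre of its underside.
- wrench: Bystander: steel wrench 170 mm long lying flat. Origin at the middle of its underside.
- seatring: Bystander: brass valve seat, 68 mm in diameter, 26 mm high. Origin at the centre of its underside.
- gaugebox: Bystander: wooden gauge box 70 x 110 x 30 mm. Origin at the centre of its underside.

How it is judged (in metres and radians):
On the way, in this order (a step that is already met when the one before it is completed fails the run):
1. the microscope lies on its side on the green mat, let go (angle between scope's own z axis and vertical above 1.3 rad and horizontal distance between scope and mat below 0.12 m and height (world z) of scope below 0.04 m and contact force between the fingers and scope below 0.1 N), for 0.2 s.
2. the microscope is snapped home in both clips, eyepiece over the blue pad, with the lid still open (horizontal distance between barrel and clips below 0.013 m and z of barrel in the frame of clips between -0.003 and 0.003 m and angle between the z axis of scope and the x axis of case, either way round below 0.06 rad and x of eyepiece in the frame of case below -0.05 m and value of joint lid below 0.3 rad), for 0.2 s.
3. the stay's knee is broken past straight (value of joint stay above 0.45 rad), for 0.1 s.
At the end, for the whole second after the job is handed in: The microscope rests home in both clips (barrel middle within 13 mm along and across and 3 mm in height of its seat, barrel within 0.06 rad of the case's length, eyepiece over the blue pad), the stay is folded and the lid is shut to within about 2 degrees (0.04 rad), everything at rest (horizontal distance between barrel and clips below 0.013 m and z of barrel in the frame of clips between -0.003 and 0.003 m and angle between the z axis of scope and the x axis of case, either way round below 0.06 rad and x of eyepiece in the frame of case below -0.05 m and value of joint lid above 1.53 rad and value of joint stay above 2.5 rad and linear speed of scope below 0.02 m/s); the robot touches nothing.
It fails at once if the microscope is forced against the case with more than 50 N (contact force between scope and case above 50 N).
It fails at once if another thing on the bench is moved more than 30 mm or knocked over (distance of any of oil, testblock, handwheel, bonnet, wrench, seatring, gaugebox from where it was at the start of the episode above 0.03 m or angle between any of oil, testblock, handwheel, bonnet, wrench, seatring, gaugebox's own z axis and vertical above 0.5 rad).
It also fails if it takes over 72 s, if anything falls off the work surface, if the arm or the gripper's body presses on something with over 40 N, if the wrist force passes 120 N, or if a joint passes its speed limit or range.

ROBOT

A 6-joint arm with a two-finger parallel gripper is mounted at the origin on the work surface. World frame = base frame: x ahead of the robot, y to its left, z up, the work surface at z = 0. Lengths are in m, angles in degrees, forces in N, time in s.
With the tool pointing down it reaches from about 0.3 to 0.75 m from the base axis. Payload 8.5 kg.
Tool frame: the origin (TCP) lies between the finger pads; the fingertips stand 14 mm ahead of it and the grasp point (between the pads) lies 5 mm behind it; z points along the fingers, y is the line along which they close (so a half turn about z gives the same grasp; the last joint's range is limited). The gripper opens to 88 mm and grips with 3 to 60 N. Pads are 18 mm wide; open, the fingers measure 123 mm over their backs; the gripper's body (75 mm by 187 mm) begins 45 mm behind the grasp point.
Start: joints at [61.117, 21.807, 74.336, -0, 83.858, -12.336], TCP at [0.157, 0.527, 0.253] pointing down, gripper open.
Joint ranges: [-178.18, 178.18], [-50.72, 133.34], [12.68, 142.11], [-81.47, 261.47], [9.98, 163.14], [-165.26, 165.26]. Speed limits (degrees/s): [136.94, 136.94, 180, 180, 180, 180].

INTERFACE

Orientations are given as a 3x3 rotation matrix whose columns are the frame's x, y, z axes.
In Python, from station import bot gives the robot as it stands.
- The arm moves only by the shell command python3 -m jog 'ROWS' [OPENING] [FORCE]. ROWS is text: rows parted by semicolons, each of 4 numbers parted by spaces: the shift along the tool's x, y, z in m, then the turn about the tool's z in degrees. A call has 1 to 12 rows; each row shifts and turns the commanded pose from where the row before left it, along the tool's axes as they then stand; what a row does not reach is not made up. A row lasts 1/10 s, in which the tool goes at most 50 mm and 8.59 degrees, less where a joint would pass 70% of its speed; a pose out of reach is approached as far as the arm can. A call is refused whole if a number of a shift passes 0.05 or a number of a turn 8.59, either way. A call with a gripper value outside its range is refused whole. OPENING is the opening, from 0 (shut) to 1 (fully open), set as the call begins (- or left out, the last holds). The fingers move at their own pace and stop on an object; FORCE is the grip in N (left out, the last holds). Time passes only in rows, so rows that do not move let the fingers close. It gives the time, the measured TCP pose, the force, the opening and the grip force at its end, in the units of the state.
- bot.sense(): the state, without advancing time (a new reading comes with each control period).
- bot.capture(name): name is "scene" or "top"; returns a dict with "color" (420x560x3 uint8, red, green, blue), "K" (3x3 intrinsics, pixels), "view" (4x4, takes a point from world to camera coordinates). Camera axes: x right, y down, z forward; pixel columns grow to the right and rows downward; lengths in m; the calibration is good to about 2 mm. A picture is of the moment at which its call begins. There is no depth.
- bot.close_job(): hands the job in; it is judged then, once.
Trained networks look in a picture, given as the dict that the camera call returned (one of the last four; its "shot" number tells which), for a name from the list of things; names that differ only in an ending like _2 or _b are one class to them, and where a whole thing is asked for, a point or a joint stands for the part that bears it (a point fixed in the world has none). Each returns a list of dicts, best first, with "score" (0 to 1); they miss things now and then, are a little off and sometimes report something else, mostly with a low value. They report only what shows in the picture. A call takes as long as a camera call.
- bot.spot_in(target, picture): "point" ([x, y, z] in m, in world coordinates, good to about 4 mm: the middle of the surface that is visible of it).
The state is a dict: "time": time; "qpos": joint angles; "dq": joint speeds; "tau": joint torques, N m; "eef_pos": TCP position; "tool_rot": TCP orientation; "wrist_force": force on the tool from outside, world axes, zero at the start; "wrist_torque": the same for the moment, N m; "finger_gap": opening from 0.0 (shut) to 1.0 (fully open); "finger_force": force on a finger pad.
Only numpy, scipy, OpenCV 4.12 (cv2) and the standard library are available. Lean on these libraries where they do the work, as an engineer would, in place of code of your own. Each camera call takes 0.05 s, during which the arm holds its last target. There are 200 camera calls.

## Working session

There is one attempt and no reset: what is moved stays moved. The work goes in short steps, Python scripts to look and compute and a shell command to move; the robot and the scene stay as the last step left them, time stands still between calls to the robot, and variables do not carry over. Pictures are saved under pics/ and viewed, at most 10 in all, crops included, and the job is handed in when it is done.

```bash
ls; mkdir -p pics
python3 - <<'E'
from station import bot
import cv2,numpy as np
s=bot.sense();print(s['eef_pos'],np.round(s['tool_rot'],3).tolist())
for c in ("scene","top"):
    p=bot.capture(c);cv2.imwrite(f"pics/{c}0.png",p["color"][:,:,::-1]);print(c,p["K"].tolist(),np.round(p["view"],4).tolist())
    for n in ["scope","eyepiece","stand","mat","case","lid","lid_edge","knee","oil","testblock","handwheel","bonnet","wrench","seatring","gaugebox"]:
        r=bot.spot_in(n,p);print(n,[(np.round(d["point"],3).tolist(),round(d["score"],2)) for d in r[:2]])
E
```

```text
pics
[0.15649263 0.52699486 0.25214502] [[-0.959, 0.285, -0.001], [0.285, 0.959, -0.001], [0.0, -0.001, -1.0]]
scene [[484.6723144074263, 0.0, 284.0399049176949], [0.0, 484.6723144074263, 197.03195322093978], [0.0, 0.0, 1.0]] [[0.1018, 0.9947, -0.0155, -0.0268], [0.6098, -0.0747, -0.789, -0.1897], [-0.786, 0.0709, -0.6142, 1.7178], [0.0, 0.0, 0.0, 1.0]]
scope [([0.501, -0.369, 0.119], 0.75), ([0.588, 0.306, 0.146], 0.18)]
eyepiece [([0.499, -0.371, 0.125], 0.65)]
stand [([0.521, -0.37, 0.025], 0.75), ([0.501, -0.367, 0.121], 0.27)]
mat [([0.588, 0.303, 0.147], 0.7), ([0.498, -0.026, 0.008], 0.56)]
case [([0.499, 0.324, 0.06], 0.75), ([0.501, -0.37, 0.122], 0.41)]
lid [([0.494, 0.357, 0.19], 0.81)]
lid_edge [([0.498, 0.355, 0.184], 0.6), ([0.498, 0.326, 0.057], 0.34)]
knee [([0.589, 0.306, 0.147], 0.72)]
oil [([0.636, -0.247, 0.062], 0.73)]
testblock [([0.465, -0.215, 0.032], 0.57), ([0.499, -0.37, 0.125], 0.31)]
handwheel [([0.306, -0.343, 0.014], 0.72), ([0.636, -0.246, 0.062], 0.56)]
bonnet [([0.78, -0.249, 0.032], 0.82)]
wrench [([0.66, -0.036, 0.007], 0.72), ([0.496, -0.371, 0.12
[... 322 characters left out ...]
79, -0.365, 0.179], 0.89)]
eyepiece [([0.608, -0.244, 0.081], 0.68)]
stand [([0.472, -0.361, 0.032], 0.76)]
mat []
case [([0.48, 0.291, 0.011], 0.72)]
lid [([0.472, 0.351, 0.209], 0.63)]
lid_edge [([0.467, 0.35, 0.21], 0.88)]
knee [([0.756, -0.246, 0.075], 0.64), ([0.574, 0.296, 0.149], 0.54)]
oil [([0.609, -0.244, 0.08], 0.78)]
testblock [([0.44, -0.217, 0.032], 0.71), ([0.576, 0.296, 0.148], 0.65)]
handwheel [([0.292, -0.349, 0.015], 0.65)]
bonnet [([0.756, -0.25, 0.073], 0.7), ([0.479, -0.366, 0.181], 0.57)]
wrench [([0.667, -0.035, 0.01], 0.86), ([0.777, 0.056, 0.031], 0.42)]
seatring [([0.749, -0.113, 0.028], 0.54)]
gaugebox [([0.778, 0.058, 0.031], 0.84), ([0.463, 0.352, 0.211], 0.72)]
```

View pics/scene0.png

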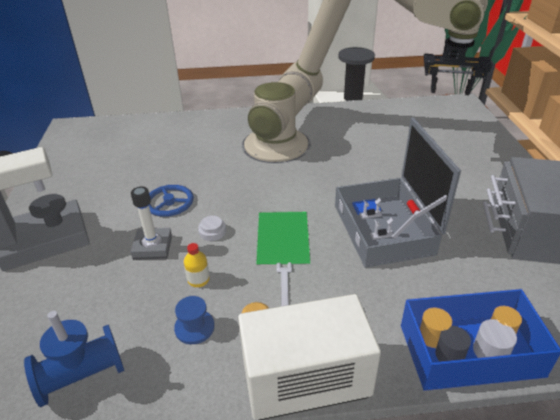

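View pics/top0.png

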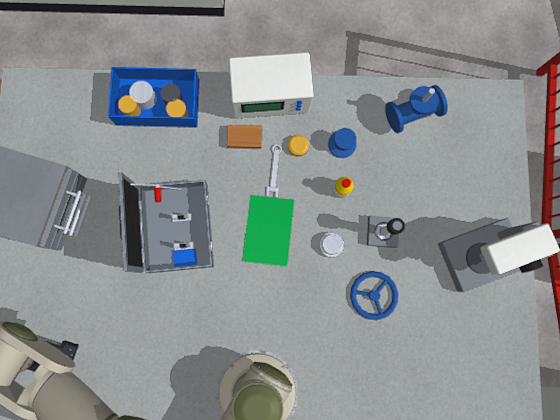

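```bash
cat > h.py <<'E'
import numpy as np,cv2
from scipy.optimize import least_squares
K={'scene':(484.672,284.04,197.032),'top':(521.186,267.179,205.199)}
def cam(p): return np.array(p['K']),np.array(p['view'])
def proj(p,X):
    k,v=cam(p);c=v[:3,:3]@np.asarray(X,float)+v[:3,3];q=k@c;return q[:2]/q[2]
def plane(p,uv,z):
    k,v=cam(p);d=v[:3,:3].T@np.linalg.solve(k,[uv[0],uv[1],1]);o=-v[:3,:3].T@v[:3,3];return o+d*(z-o[2])/d[2]
E
python3 - <<'E'
from h import *
from station import bot
T=bot.capture('top');S=bot.capture('scene')
def mask(p,f):
    h=cv2.cvtColor(p['color'],cv2.COLOR_RGB2HSV);return f(h)
for n,p in(('top',T),('scene',S)):
    h=cv2.cvtColor(p['color'],cv2.COLOR_RGB2HSV)
    m=((h[...,0]>50)&(h[...,0]<75)&(h[...,1]>170)&(h[...,2]>80)).astype('uint8')
    m[:190]=0; m[:,:240]=0;m[:,320:]=0
    (c,sz,a)=cv2.minAreaRect(cv2.findNonZero(m));b=cv2.boxPoints((c,sz,a))
    print(n,'mat',plane(p,c,.002).round(3),[plane(p,q,.002).round(3)[:2].tolist() for q in b])
a=cv2.resize(T['color'][165:280,112:222],None,fx=3.6,fy=3.6,interpolation=2)
b=cv2.resize(S['color'][120:270,330:460],None,fx=2.76,fy=2.76,interpolation=2)
c=cv2.resize(T['color'][205:255,360:415],None,fx=3.6,fy=3.6,interpolation=2)
d=cv2.resize(S['color'][178:266,125:180],None,fx=2,fy=2,interpolation=2)
o=np.zeros((600,800,3),'uint8')
for im,x,y in((a,0,0),(b,400,0),(c,0,416),(d,400,420)): o[y:y+im.shape[0],x:x+im.shape[1]]=im[:600-y,:800-x]
cv2.imwrite('pics/crop.png',o[:,:,::-1])
E
```

```text
top mat [ 0.483 -0.024  0.002] [[0.388, 0.053], [0.593, 0.035], [0.58, -0.103], [0.375, -0.082]]Traceback (most recent call last):
  File "<stdin>", line 10, in <module>
cv2.error: OpenCV(4.12.0) /io/opencv/modules/imgproc/src/convhull.cpp:143: error: (-215:Assertion failed) total >= 0 && (depth == CV_32F || depth == CV_32S) in function 'convexHull'
```

Run:
```python
from h import *
from station import bot
T=bot.capture('top');S=bot.capture('scene')
a=cv2.resize(T['color'][165:280,112:222],None,fx=3.6,fy=3.6,interpolation=2)
b=cv2.resize(S['color'][120:270,330:460],None,fx=2.76,fy=2.76,interpolation=2)
c=cv2.resize(T['color'][205:255,360:415],None,fx=3.6,fy=3.6,interpolation=2)
d=cv2.resize(S['color'][178:266,125:180],None,fx=2,fy=2,interpolation=2)
o=np.zeros((600,800,3),'uint8')
for im,x,y in((a,0,0),(b,400,0),(c,0,416),(d,400,420)):
    im=im[:600-y,:800-x]; o[y:y+im.shape[0],x:x+im.shape[1]]=im
cv2.imwrite('pics/crop.png',o[:,:,::-1])
```

```text
(no output)
```

View pics/crop.png

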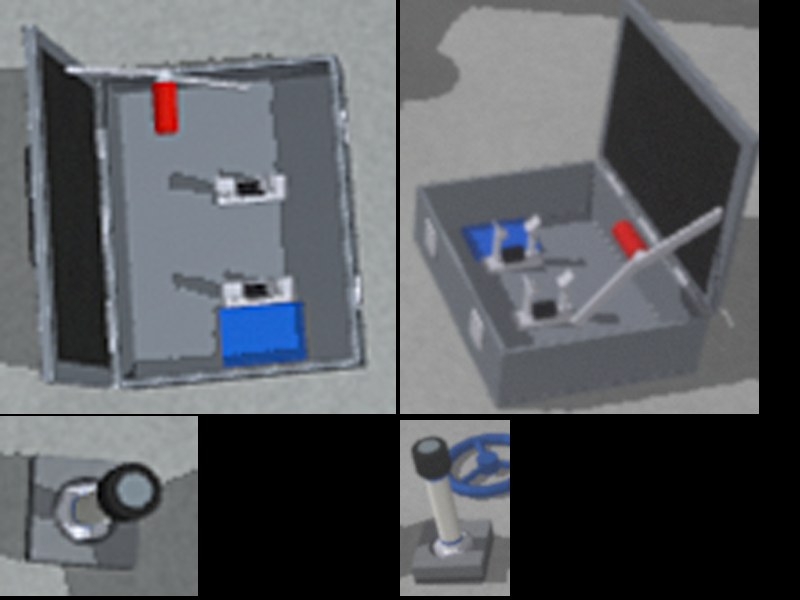

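Run:
```python
from h import *
from station import bot
T=bot.capture('top');S=bot.capture('scene')
t=lambda x,y:(112+x/3.6,165+y/3.6)
s=lambda x,y:(330+(x-400)/2.76,120+y/2.76)
obs=[(T,t(336,58),(130,-100,70)),(T,t(364,366),(-130,-100,70)),(S,s(417,186),(-130,-100,70)),(S,s(503,350),(130,-100,70)),
(T,t(165,106),(84,32,142)),(S,s(628,238),(84,32,137)),(T,t(262,335),(-94,-15,13)),(S,s(752,138),(130,108,268)),(S,s(628,0),(-130,108,268)),(T,t(27,27),(130,108,268)),(T,t(46,382),(-130,108,268))]
def W(x,P): 
    c,n=np.cos(x[2]),np.sin(x[2]);P=np.array(P)/1e3
    return [x[0]+c*P[0]-n*P[1],x[1]+n*P[0]+c*P[1],P[2]]
f=lambda x:np.concatenate([proj(p,W(x,P))-uv for p,uv,P in obs])
r=least_squares(f,[.49,.29,0],loss='soft_l1')
print(r.x,np.degrees(r.x[2]));print(f(r.x).reshape(-1,2).round(1).tolist())
for n,P in dict(clips=(-14,-15,38),knee=(84,32,137)).items(): print(n,np.round(W(r.x,P),4))
# scope: vertical axis xy
o2=[(T,(112*0+360+136/3.6,205+74/3.6),.190),(T,(360+88/3.6,205+96/3.6),.03),(S,(140.5,189.5),.19),(S,(125+50/2,178+(545-420)/2),.035)]
for p,uv,z in o2: print(plane(p,uv,z).round(4))
print(bot.sense()['time'])
```

```text
[0.48329128 0.25203739 0.11323811] 6.488065549023359
[[0.2, -1.3], [-0.8, -0.4], [-1.3, -1.6], [-1.4, 0.0], [0.2, 0.3], [-0.5, 0.3], [0.5, -0.3], [2.5, -0.6], [-0.2, -3.9], [-0.8, -0.5], [-0.7, 0.2]]
clips [0.4711 0.2356 0.038 ]
knee [0.5631 0.2933 0.137 ]
[ 0.483  -0.3793  0.19  ]
[ 0.4822 -0.3806  0.03  ]
[ 0.4805 -0.3756  0.19  ]
[ 0.498  -0.3788  0.035 ]
1.9
```

```bash
python3 -m jog '0 0 -0.05 -8.3;0 0 -0.05 -8.3;0 0 -0.05 0' 1 20
python3 -m jog '-0.0174 -0.0376 0 0;-0.0174 -0.0376 0 0;-0.0174 -0.0376 0 0;-0.0174 -0.0376 0 0;-0.0174 -0.0376 0 0;-0.0174 -0.0376 0 0;-0.0174 -0.0376 0 0;-0.0174 -0.0376 0 0;-0.0174 -0.0376 0 0;-0.0174 -0.0376 0 0;-0.0174 -0.0376 0 0;-0.0174 -0.0376 0 0'
python3 -m jog '-0.0174 -0.0376 0 0;-0.0174 -0.0376 0 0;-0.0082 -0.0378 0 0;-0.0082 -0.0378 0 0;-0.0082 -0.0378 0 0;-0.0082 -0.0378 0 0;-0.0082 -0.0378 0 0;-0.0082 -0.0378 0 0;-0.0082 -0.0378 0 0;-0.0082 -0.0378 0 0;-0.0082 -0.0378 0 0;-0.0082 -0.0378 0 0'
python3 -c "
from station import bot
s=bot.sense();print(s['tool_rot'].tolist() if hasattr(s['tool_rot'],'tolist') else s['tool_rot'],s['qpos'])"
```

```text
time: 2.2
eef_pos: [0.1564, 0.5268, 0.4048]
tool_rot: [[-1.0, -0.005, -0.0], [-0.005, 1.0, -0.0], [0.0, -0.0, -1.0]]
wrist_force: [-0.9, 0.5, -0.3]
finger_gap: 1.0
finger_force: 0.0
time: 3.4
eef_pos: [0.3661, 0.0745, 0.403]
tool_rot: [[-1.0, -0.001, 0.001], [-0.001, 1.0, 0.0], [-0.001, 0.0, -1.0]]
wrist_force: [0.4, 0.9, -0.4]
finger_gap: 1.001
finger_force: 0.0
time: 4.6
eef_pos: [0.4831, -0.3784, 0.4027]
tool_rot: [[-1.0, -0.001, 0.0], [-0.001, 1.0, 0.0], [-0.0, 0.0, -1.0]]
wrist_force: [1.7, -0.2, 0.2]
finger_gap: 0.999
finger_force: 0.0
[[-0.9999997039991393, -0.0007677111210954824, 5.119832681436681e-05], [-0.0007677108849187242, 0.9999997052992253, 4.632469116561246e-06], [-5.120186812422628e-05, 4.593162232533616e-06, -0.9999999986786358]] [-4.91102668e+01  2.62726234e+01  4.31189197e+01  2.55480831e-03
  1.10606737e+02 -1.39153354e+02]
```

```bash
python3 -m jog '0 0 0.04 0;0 0 0.04 0;0 0 0.04 0;0 0 0.04 0;0 0 0.03 0;0 0 0.03 0;0 0 0.0155 0;0 0 0 0'
python3 -c "
from station import bot;import cv2
p=bot.capture('scene');cv2.imwrite('pics/g1.png',cv2.resize(p['color'][130:280,80:230,::-1],None,fx=4,fy=4))"
```

```text
time: 5.4
eef_pos: [0.4825, -0.3763, 0.165]
tool_rot: [[-1.0, -0.001, -0.003], [-0.001, 1.0, 0.004], [0.003, 0.004, -1.0]]
wrist_force: [-0.7, 0.1, 0.6]
finger_gap: 0.999
finger_force: 0.0
```

View pics/g1.png

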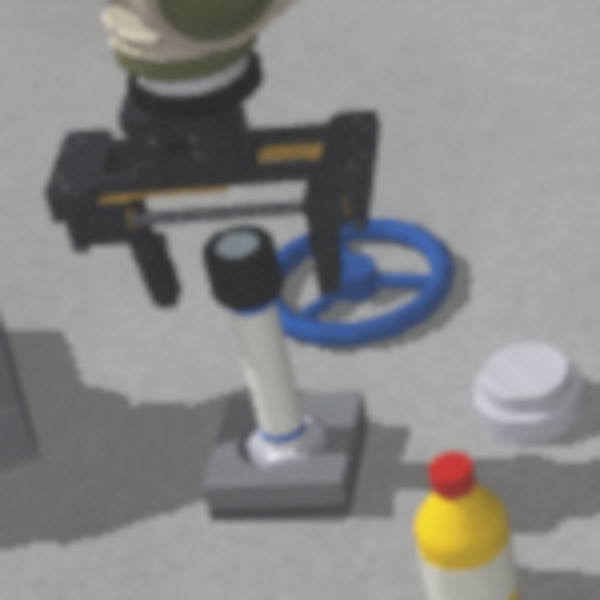

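```bash
python3 -m jog '0 0 0 0;0 0 0 0;0 0 0 0;0 0 0 0;0 0 0 0;0 0 0 0' 0 25
python3 -m jog '0 0 -0.01 0;0 0 -0.01 0;0 0 -0.02 0;0 0 -0.03 0;0 0 -0.03 0;0 0 -0.02 0;0 0 0 0'
python3 -c "
from station import bot;import cv2
p=bot.capture('scene');cv2.imwrite('pics/g2.png',cv2.resize(p['color'][80:280,80:280,::-1],None,fx=3,fy=3))"
```

```text
time: 6.05
eef_pos: [0.4831, -0.3769, 0.1674]
tool_rot: [[-1.0, -0.001, 0.0], [-0.001, 1.0, -0.0], [-0.0, -0.0, -1.0]]
wrist_force: [0.7, 1.0, 0.9]
finger_gap: 0.488
finger_force: 25.0
time: 6.75
eef_pos: [0.4835, -0.3773, 0.2909]
tool_rot: [[-1.0, -0.001, 0.004], [-0.001, 1.0, -0.005], [-0.004, -0.005, -1.0]]
wrist_force: [0.1, 1.3, -2.3]
finger_gap: 0.495
finger_force: 25.0
```

View pics/g2.png

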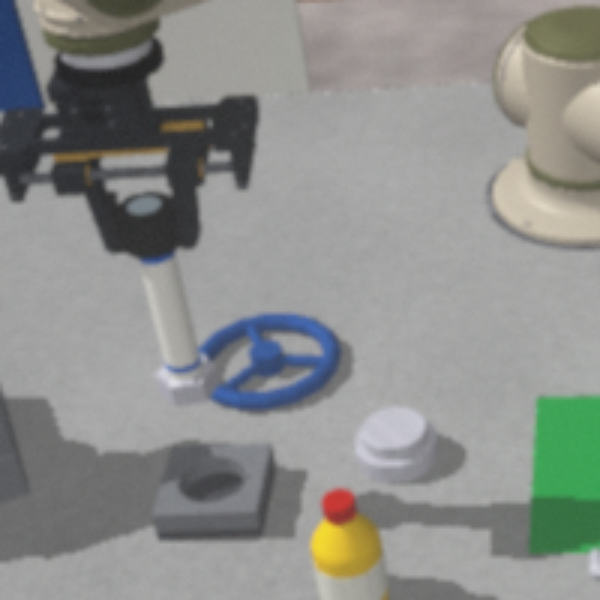

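```bash
python3 -m jog '-0.0077 0.0353 0 0;-0.0077 0.0353 0 0;-0.0077 0.0353 0 0;-0.0077 0.0353 0 0;-0.0077 0.0353 0 0;-0.0077 0.0353 0 0;-0.0077 0.0353 0 0;-0.0077 0.0353 0 0;-0.0077 0.0353 0 0;-0.0077 0.0353 0 0;0 0 0 0;0 0 0 0'
python3 -m jog '0 0 0.02 0;0 0 0.03 0;0 0 0.03 0;0 0 0.02 0;0 0 0.01 0;0 0 0.005 0;0 0 0.003 0;0 0 0 0;0 0 0 0'
python3 -m jog '0 0 0.003 0;0 0 0.003 0;0 0 0.003 0;0 0 0.001 0;0 0 0 0'
```

```text
time: 8.0
eef_pos: [0.5594, -0.0234, 0.286]
tool_rot: [[-1.0, -0.002, -0.002], [-0.002, 1.0, 0.0], [0.002, 0.0, -1.0]]
wrist_force: [-0.3, -0.1, -2.9]
finger_gap: 0.492
finger_force: 25.0
time: 8.9
eef_pos: [0.56, -0.024, 0.17]
tool_rot: [[-1.0, -0.001, 0.001], [-0.001, 1.0, -0.0], [-0.001, -0.0, -1.0]]
wrist_force: [0.4, 0.3, -1.8]
finger_gap: 0.493
finger_force: 25.0
time: 9.4
eef_pos: [0.5599, -0.0238, 0.1594]
tool_rot: [[-1.0, -0.001, 0.0], [-0.001, 1.0, -0.0], [-0.0, -0.0, -1.0]]
wrist_force: [-0.2, 0.3, 0.4]
finger_gap: 0.496
finger_force: 25.0
```

```bash
python3 -m jog '0 0 0 0;0 0 0 0' 0 5
python3 -m jog '0.0142 0 0 0;0.0143 0 0 0;0.0142 0 0.0018 0;0.0142 0 0.0018 0;0.0136 0 0.0043 0;0.0136 0 0.0043 0;0 0 0 0'
python3 -c "
from station import bot;import cv2
p=bot.capture('scene');cv2.imwrite('pics/g3.png',cv2.resize(p['color'][100:300,180:380,::-1],None,fx=3,fy=3))"
```

```text
time: 9.6
eef_pos: [0.5598, -0.0238, 0.1594]
tool_rot: [[-1.0, -0.001, 0.0], [-0.001, 1.0, -0.0], [-0.0, -0.0, -1.0]]
wrist_force: [0.0, 0.5, -0.6]
finger_gap: 0.496
finger_force: 5.0
time: 10.3
eef_pos: [0.4743, -0.0238, 0.1469]
tool_rot: [[-1.0, -0.001, -0.002], [-0.001, 1.0, 0.0], [0.002, 0.0, -1.0]]
wrist_force: [-0.3, -0.7, 0.3]
finger_gap: 0.495
finger_force: 5.0
```

View pics/g3.png

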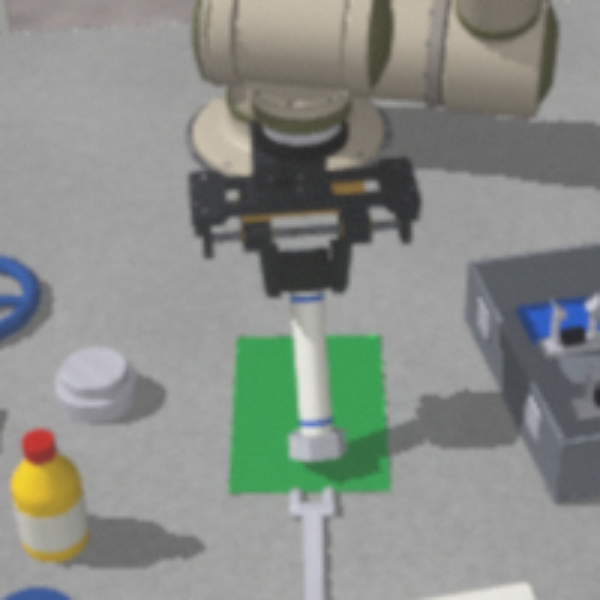

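```bash
python3 -m jog '0.0127 0 0.0065 0;0.0127 0 0.0066 0;0.0114 0 0.0086 0;0.0114 0 0.0086 0;0.0097 0 0.0105 0;0.0097 0 0.0105 0;0.0078 0 0.012 0;0.0077 0 0.0121 0;0.0055 0 0.0131 0;0.0055 0 0.0132 0;0 0 0 0'
python3 -m jog '0.003 0 0.007 0;0.002 0 0.007 0;0.001 0 0.007 0;0 0 0.004 0;0 0 0.002 0;0 0 0 0'
python3 -c "
from station import bot;import cv2
p=bot.capture('scene');cv2.imwrite('pics/g4.png',cv2.resize(p['color'][100:300,180:380,::-1],None,fx=3,fy=3))"
```

```text
time: 11.45
eef_pos: [0.3816, -0.024, 0.0445]
tool_rot: [[-1.0, -0.001, -0.002], [-0.001, 1.0, 0.001], [0.002, 0.001, -1.0]]
wrist_force: [-0.7, -0.7, -1.3]
finger_gap: 0.498
finger_force: 5.0
time: 12.05
eef_pos: [0.3759, -0.0242, 0.0182]
tool_rot: [[-1.0, -0.001, 0.001], [-0.001, 1.0, -0.0], [-0.001, -0.0, -1.0]]
wrist_force: [0.6, -0.3, 0.7]
finger_gap: 0.496
finger_force: 5.0
```

View pics/g4.png

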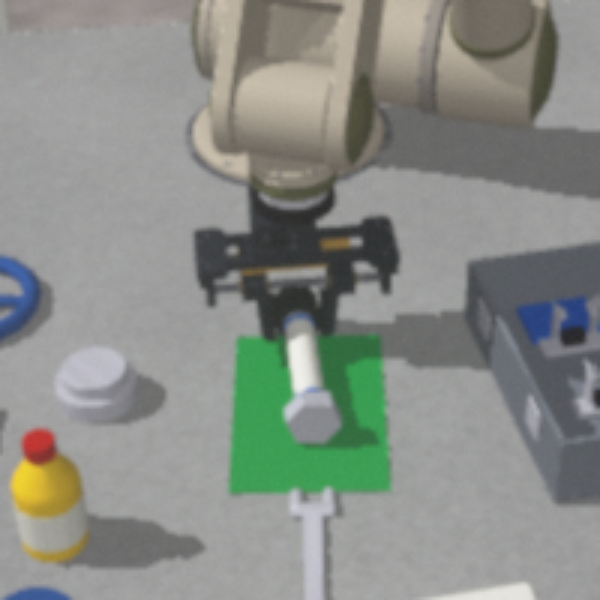

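```bash
python3 -m jog '0 0 0 0;0 0 0 0;0 0 0 0;0 0 0 0' 0.7
python3 -m jog '0 0 0 0;0 0 0 0;0 0 -0.03 0;0 0 -0.05 0;0 0 -0.05 0;0.03 0 0 0;0.05 0 0 0' 1
python3 - <<'E'
from station import bot;from h import *
T=bot.capture('top');S=bot.capture('scene')
a=cv2.resize(T['color'][185:285,220:320],None,fx=4,fy=4);b=cv2.resize(S['color'][190:290,240:340],None,fx=4,fy=4)
cv2.imwrite('pics/g5.png',np.hstack([a,b])[:,:,::-1])
for p in(T,S):
  for n in('scope','eyepiece','barrel'):print(n,[(np.round(d['point'],3),round(d['score'],2)) for d in bot.spot_in(n,p)[:1]])
E
```

```text
time: 12.5
eef_pos: [0.3755, -0.024, 0.0183]
tool_rot: [[-1.0, -0.001, -0.0], [-0.001, 1.0, 0.0], [0.0, 0.0, -1.0]]
wrist_force: [-0.1, 0.7, 0.3]
finger_gap: 0.703
finger_force: 0.0
time: 13.2
eef_pos: [0.2966, -0.0247, 0.1494]
tool_rot: [[-1.0, -0.003, 0.005], [-0.003, 1.0, -0.003], [-0.005, -0.003, -1.0]]
wrist_force: [-0.9, -1.0, 0.8]
finger_gap: 1.002
finger_force: 0.0
scope [(array([ 0.438, -0.028,  0.043]), 0.57)]
eyepiece [(array([ 0.442, -0.03 ,  0.04 ]), 0.81)]
barrel [(array([ 0.44 , -0.027,  0.036]), 0.96)]
scope [(array([ 0.47 , -0.025,  0.03 ]), 0.83)]
eyepiece [(array([ 0.469, -0.025,  0.036]), 0.81)]
barrel [(array([ 0.468, -0.027,  0.039]), 0.88)]
```

View pics/g5.png

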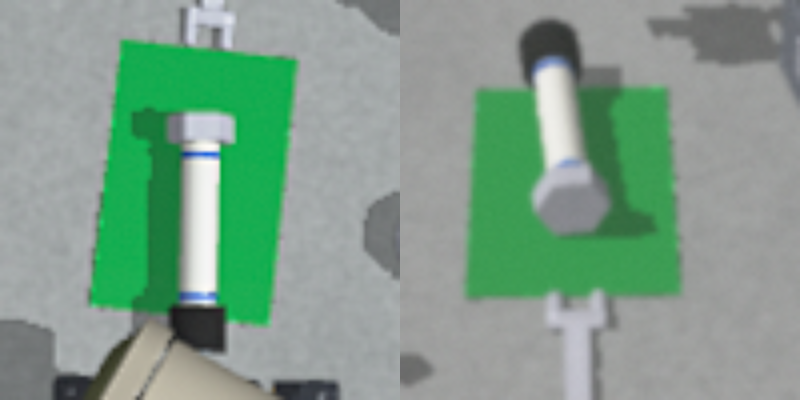

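Run:
```python
from station import bot;from h import *
T=bot.capture('top')
q=lambda x,y:(220+x/4,185+y/4)
for uv in((201,143),(202,155),(198,297),(199,307)): print(plane(T,q(*uv),.034).round(4))
```

```text
[ 0.5081 -0.0304  0.034 ]
[ 0.4989 -0.0314  0.034 ]
[ 0.3911 -0.0303  0.034 ]
[ 0.3836 -0.0312  0.034 ]
```

Run:
```python
from station import bot;from h import *
T=bot.capture('top');S=bot.capture('scene')
for uv in((278.25,205.5),(282.5,230.75)): print(plane(S,uv,.038).round(4))
print(-np.array(T['view'])[:3,:3].T@np.array(T['view'])[:3,3])
# arm-free consistency: known gripper? fixed stand hole via both
for p in(T,S): print(proj(p,[.4825,-.377,.03]).round(1))
```

```text
[ 0.3963 -0.0296  0.038 ]
[ 0.5047 -0.0283  0.038 ]
[ 3.14800904e-01 -6.66677912e-04  1.61332362e+00]
[383.3 231.5]
[151.7 237.9]
```

```bash
python3 -m jog '-0.0378 -0.0013 0 0;-0.0378 -0.0013 0 0;-0.0378 -0.0013 0 0;-0.0378 -0.0013 0 0;0 0 0.04 0;0 0 0.04 0;0 0 0.03 0;0 0 0.015 0;0 0 0.005 0;0 0 0 0' 1
python3 -m jog '0 0 0 0;0 0 0 0;0 0 0 0;0 0 0 0;0 0 0 0;0 0 0 0;0 0 0 0' 0 50
python3 -m jog '0 0 -0.01 0;0 0 -0.03 0;0 0 -0.04 0;0 0 -0.04 0;0 0 0 0;0 0 0 0'
python3 - <<'E'
from station import bot;from h import *
T=bot.capture('top');S=bot.capture('scene')
a=cv2.resize(T['color'][165:285,205:315],None,fx=3.6,fy=3.6);b=cv2.resize(S['color'][130:250,220:330],None,fx=3.6,fy=3.6)
cv2.imwrite('pics/g6.png',np.hstack([a,b])[:,:,::-1])
E
```

```text
time: 14.75
eef_pos: [0.4469, -0.0291, 0.018]
tool_rot: [[-1.0, -0.001, -0.001], [-0.001, 1.0, 0.0], [0.001, 0.0, -1.0]]
wrist_force: [0.8, 0.7, 1.1]
finger_gap: 1.0
finger_force: 0.0
time: 15.45
eef_pos: [0.4468, -0.0291, 0.0184]
tool_rot: [[-1.0, -0.001, 0.0], [-0.001, 1.0, -0.0], [-0.0, -0.0, -1.0]]
wrist_force: [0.1, -0.5, -0.5]
finger_gap: 0.389
finger_force: 0.0
time: 16.05
eef_pos: [0.4465, -0.029, 0.1387]
tool_rot: [[-1.0, -0.001, 0.001], [-0.001, 1.0, -0.0], [-0.001, -0.0, -1.0]]
wrist_force: [-0.4, 0.6, -2.4]
finger_gap: 0.304
finger_force: 50.0
```

View pics/g6.png

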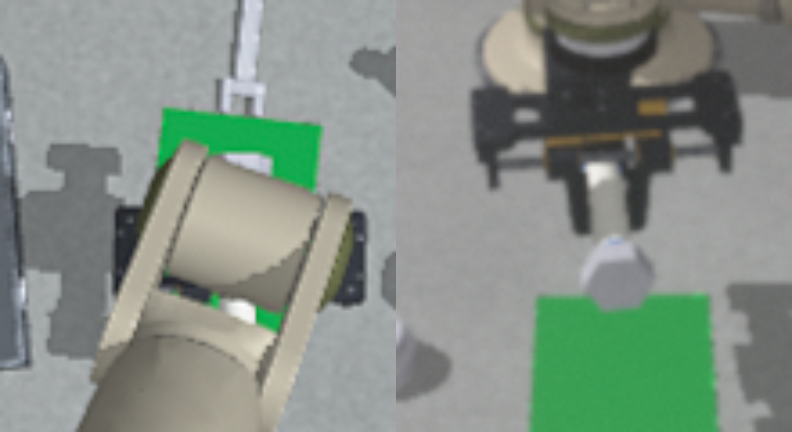

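```bash
python3 -m jog '0 0 0.04 0;0 0 0.04 0;0 0 0.025 0;0 0 0.01 0;0 0 0.005 0;0 0 0 0;0 0 0 0'
python3 -m jog '0 0 0 0;0 0 0 0;0 0 0 0;0 0 0 0' 0.45
python3 -m jog '0 0 0 0;0 0 0 0;0 0 0 0;0 0 0 0;0 0 0 0;0 0 0 0' 0 50
python3 -m jog '0 0 -0.01 0;0 0 -0.03 0;0 0 -0.04 0;0 0 -0.05 0;0 0 -0.03 0;0 0 0 0;0 0 0 0'
python3 - <<'E'
from station import bot;from h import *
S=bot.capture('scene')
x,y,z=bot.sense()['eef_pos']
for t in(0,-3,3,6): # tilt deg
  c,s=np.cos(np.radians(t)),np.sin(np.radians(t)); print(t,proj(S,[x+.083*c,y,z+.005-.083*s]).round(1))
cv2.imwrite('pics/g7.png',cv2.resize(S['color'][120:240,220:340,::-1],None,fx=5,fy=5))
E
```

```text
time: 16.85
eef_pos: [0.4464, -0.0279, 0.0193]
tool_rot: [[-1.0, -0.001, -0.0], [-0.001, 1.0, 0.002], [0.0, 0.002, -1.0]]
wrist_force: [-3.2, 10.2, 28.4]
finger_gap: 0.296
finger_force: 48.3
time: 17.25
eef_pos: [0.4466, -0.0292, 0.018]
tool_rot: [[-1.0, -0.001, -0.001], [-0.001, 1.0, 0.0], [0.001, 0.0, -1.0]]
wrist_force: [1.1, -0.8, -0.3]
finger_gap: 0.446
finger_force: 0.0
time: 17.85
eef_pos: [0.4466, -0.0291, 0.0183]
tool_rot: [[-1.0, -0.001, -0.0], [-0.001, 1.0, 0.0], [0.0, 0.0, -1.0]]
wrist_force: [-0.9, 0.5, -1.5]
finger_gap: 0.294
finger_force: 49.4
time: 18.55
eef_pos: [0.4463, -0.029, 0.1783]
tool_rot: [[-1.0, -0.001, 0.0], [-0.001, 1.0, -0.0], [-0.0, -0.0, -1.0]]
wrist_force: [-0.7, 0.6, -2.9]
finger_gap: 0.297
finger_force: 49.5
0 [282.2 193.4]
-3 [282.2 191.9]
3 [282.2 194.8]
6 [282.2 196.1]
```

View pics/g7.png

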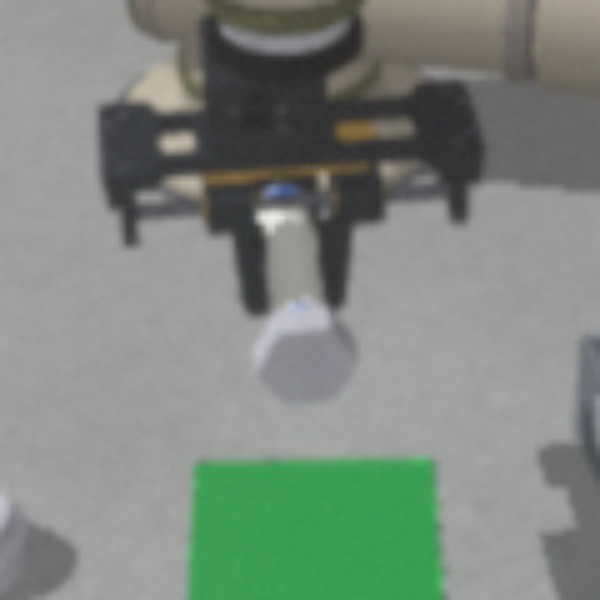

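```bash
python3 -m jog '-0.0031 0.0331 0 0;-0.0031 0.0331 0 0;-0.0031 0.0331 0 0;-0.0031 0.0331 0 0;-0.0031 0.0331 0 0;-0.0031 0.0331 0 0;-0.0031 0.0331 0 0;-0.0031 0.0331 0 0;0 0 0 -6.5;0 0 0 0;0 0 0 0'
python3 - <<'E'
from station import bot;from h import *
T=bot.capture('top');S=bot.capture('scene')
for p,uv in((T,(181.2,217.2)),(T,(183.4,246.1)),(S,(382.5,231.6)),(S,(370.9,211.7))): print(plane(p,uv,.024).round(4))
c,n=np.cos(.11324),np.sin(.11324)
for x in(30,-58): print([.4833+c*x/1e3+n*.015,.252+n*x/1e3-c*.015])
E
```

```text
time: 19.7
eef_pos: [0.4708, 0.2353, 0.177]
tool_rot: [[-0.994, -0.111, -0.003], [-0.111, 0.994, -0.001], [0.003, -0.0, -1.0]]
wrist_force: [0.5, 0.1, -2.9]
finger_gap: 0.298
finger_force: 49.5
[0.5147 0.2426 0.024 ]
[0.4263 0.2321 0.024 ]
[0.5246 0.2407 0.024 ]
[0.4386 0.2301 0.024 ]
[np.float64(0.5148028280457065), np.float64(0.24048601610550696)]
[np.float64(0.42736645046224336), np.float64(0.23054218007095495)]
```

```bash
python3 -m jog '0 0.0005 0.03 0;0 0 0.03 0;0 0 0.03 0;0 0 0.02 0;0 0 0.006 0;0 0 0 0;0 0 0 0'
python3 -m jog '0 0 0.003 0;0 0 0.003 0;0 0 0.003 0;0 0 0 0;0 0 0 0'
python3 -m jog '0 0 0.002 0;0 0 0.002 0;0 0 0 0;0 0 0 0'
```

```text
time: 20.5
eef_pos: [0.4718, 0.2361, 0.0633]
tool_rot: [[-0.994, -0.113, 0.002], [-0.113, 0.994, 0.0], [-0.002, 0.0, -1.0]]
wrist_force: [-0.5, 0.5, -2.6]
finger_gap: 0.295
finger_force: 49.5
time: 21.0
eef_pos: [0.4718, 0.2367, 0.0539]
tool_rot: [[-0.993, -0.114, 0.002], [-0.114, 0.993, 0.001], [-0.002, 0.001, -1.0]]
wrist_force: [1.0, 4.6, 3.4]
finger_gap: 0.293
finger_force: 49.0
time: 21.4
eef_pos: [0.4721, 0.2373, 0.0503]
tool_rot: [[-0.993, -0.114, 0.003], [-0.114, 0.993, 0.002], [-0.003, 0.002, -1.0]]
wrist_force: [0.9, 9.0, 7.1]
finger_gap: 0.295
finger_force: 48.7
```

```bash
python3 -m jog '0 0.0015 0 0;0 0.0015 0 0;0 0 0 0;0 0 0 0'
python3 -m jog '0 0 0.0015 0;0 0 0.0015 0;0 0 0 0;0 0 0 0'
```

```text
time: 21.8
eef_pos: [0.4718, 0.2391, 0.05]
tool_rot: [[-0.993, -0.114, 0.002], [-0.114, 0.993, 0.0], [-0.002, -0.0, -1.0]]
wrist_force: [2.6, 1.2, 5.7]
finger_gap: 0.295
finger_force: 48.8
time: 22.2
eef_pos: [0.4717, 0.2391, 0.0472]
tool_rot: [[-0.993, -0.114, 0.002], [-0.114, 0.993, 0.0], [-0.002, -0.0, -1.0]]
wrist_force: [0.3, 0.7, 8.0]
finger_gap: 0.297
finger_force: 48.6
```

Lateral force gone; keep pressing.

```bash
python3 -m jog '0 0 0.0015 0;0 0 0.0015 0;0 0 0.0015 0;0 0 0 0;0 0 0 0'
python3 -m jog '0 0 0.0015 0;0 0 0.0015 0;0 0 0.0015 0;0 0 0 0;0 0 0 0'
python3 -m jog '0 0 0.001 0;0 0 0.001 0;0 0 0.001 0;0 0 0 0;0 0 0 0'
```

```text
time: 22.7
eef_pos: [0.4716, 0.2391, 0.0423]
tool_rot: [[-0.993, -0.114, 0.002], [-0.114, 0.993, -0.0], [-0.002, -0.0, -1.0]]
wrist_force: [1.7, 1.1, 6.2]
finger_gap: 0.295
finger_force: 48.8
time: 23.2
eef_pos: [0.4706, 0.239, 0.0368]
tool_rot: [[-0.993, -0.114, -0.001], [-0.114, 0.993, -0.0], [0.001, -0.0, -1.0]]
wrist_force: [1.0, 1.6, -3.9]
finger_gap: 0.298
finger_force: 49.7
time: 23.7
eef_pos: [0.4705, 0.2391, 0.034]
tool_rot: [[-0.993, -0.114, -0.001], [-0.114, 0.993, -0.0], [0.001, -0.0, -1.0]]
wrist_force: [0.6, -0.3, -5.5]
finger_gap: 0.294
finger_force: 49.8
```

```bash
python3 -m jog '0 0 0.0005 0;0 0 0.0005 0;0 0 0 0;0 0 0 0'
python3 -m jog '0 0 0.0005 0;0 0 0.0005 0;0 0 0 0;0 0 0 0'
```

```text
time: 24.1
eef_pos: [0.4709, 0.2391, 0.0333]
tool_rot: [[-0.993, -0.114, -0.0], [-0.114, 0.993, -0.0], [0.0, -0.0, -1.0]]
wrist_force: [-0.3, -0.0, -3.4]
finger_gap: 0.294
finger_force: 49.6
time: 24.5
eef_pos: [0.471, 0.2392, 0.0324]
tool_rot: [[-0.993, -0.114, 0.0], [-0.114, 0.993, 0.0], [-0.0, 0.0, -1.0]]
wrist_force: [0.4, 0.6, -2.6]
finger_gap: 0.298
finger_force: 49.5
```

```bash
python3 -m jog '0 0 0.0005 0;0 0 0.0005 0;0 0 0 0;0 0 0 0'
python3 -m jog '0 0 0.0005 0;0 0 0 0;0 0 0 0'
```

```text
time: 24.9
eef_pos: [0.4712, 0.2392, 0.0319]
tool_rot: [[-0.993, -0.114, 0.001], [-0.114, 0.993, 0.0], [-0.001, 0.0, -1.0]]
wrist_force: [-0.9, -1.1, 5.3]
finger_gap: 0.298
finger_force: 48.8
time: 25.2
eef_pos: [0.4712, 0.2392, 0.0318]
tool_rot: [[-0.993, -0.114, 0.001], [-0.114, 0.993, 0.0], [-0.001, 0.0, -1.0]]
wrist_force: [-1.9, -0.9, 10.6]
finger_gap: 0.301
finger_force: 48.3
```

```bash
python3 -m jog '0 0 0 0;0 0 0 0;0 0 0 0;0 0 0 0' 0.65
python3 -m jog '0 0 -0.01 0;0 0 -0.03 0;0 0 -0.05 0;0 0 -0.05 0;0 0 -0.05 0;0 0 -0.05 0;0 0 0 0'
python3 -m jog '0 0 0 8.2;0 0 0 8.2;0 0 0 8.2;0 0 0 8.2;0 0 0 8.2;0 0 0 8.2;0 0 0 8.2;0 0 0 8.2;0 0 0 8.2;0 0 0 8.2;0 0 0 8;0 0 0 0' 0 10
python3 - <<'E'
from station import bot;from h import *
T=bot.capture('top');S=bot.capture('scene')
for p in(T,S):
  for n in('scope','barrel','knee'):print(n,[(np.round(d['point'],3),round(d['score'],2)) for d in bot.spot_in(n,p)[:2]])
E
```

```text
time: 25.6
eef_pos: [0.4709, 0.2392, 0.0307]
tool_rot: [[-0.993, -0.114, -0.0], [-0.114, 0.993, -0.0], [0.0, -0.0, -1.0]]
wrist_force: [0.8, -0.8, -0.3]
finger_gap: 0.633
finger_force: 0.0
time: 26.3
eef_pos: [0.4723, 0.2397, 0.2781]
tool_rot: [[-0.993, -0.114, 0.013], [-0.114, 0.993, 0.003], [-0.013, 0.002, -1.0]]
wrist_force: [-0.2, -0.7, -0.5]
finger_gap: 0.65
finger_force: 0.0
time: 27.5
eef_pos: [0.4706, 0.2391, 0.2707]
tool_rot: [[-0.113, 0.994, -0.001], [0.994, 0.113, -0.0], [-0.0, -0.001, -1.0]]
wrist_force: [0.5, -0.2, 0.1]
finger_gap: 0.004
finger_force: 0.0
scope [(array([0.503, 0.23 , 0.055]), 0.67)]
barrel [(array([ 0.752, -0.115,  0.027]), 0.63), (array([ 0.478, -0.023,  0.002]), 0.6)]
knee []
scope [(array([0.49 , 0.237, 0.047]), 0.85)]
barrel [(array([0.485, 0.24 , 0.052]), 0.62)]
knee [(array([0.589, 0.301, 0.147]), 0.82), (array([0.485, 0.238, 0.049]), 0.65)]
```

```bash
python3 -m jog '0.01 0.03 0 0;0.01 0.03 0 0;0 0.029 0 0;0 0 0.03 0;0 0 0.04 0;0 0 0.03 0;0 0 0.02 0;0 0 0.0087 0;0 0 0 0'
python3 -m jog '0.004 0 0 0;0.004 0 0 0;0.004 0 0 0;0 0 0 0'
```

```text
time: 28.8
eef_pos: [0.5568, 0.2691, 0.1414]
tool_rot: [[-0.114, 0.993, -0.002], [0.993, 0.114, -0.0], [-0.0, -0.002, -1.0]]
wrist_force: [-0.5, -0.8, -0.0]
finger_gap: 0.005
finger_force: 0.0
time: 29.2
eef_pos: [0.556, 0.2793, 0.1417]
tool_rot: [[-0.114, 0.994, -0.0], [0.994, 0.114, -0.005], [-0.005, -0.001, -1.0]]
wrist_force: [3.2, -11.2, -8.3]
finger_gap: 0.002
finger_force: 5.6
```

```bash
python3 -m jog '0.003 0 0.003 0;0.003 0 0.003 0;0.003 0 0.003 0;0 0 0 0'
python3 -m jog '0.003 0 0.003 0;0.003 0 0.003 0;0.003 0 0.003 0;0.003 0 0.003 0;0 0 0 0'
```

```text
time: 29.6
eef_pos: [0.555, 0.2879, 0.1323]
tool_rot: [[-0.113, 0.994, -0.001], [0.994, 0.113, -0.005], [-0.005, -0.002, -1.0]]
wrist_force: [3.6, -13.6, -9.6]
finger_gap: 0.004
finger_force: 6.2
time: 30.1
eef_pos: [0.5538, 0.2969, 0.1194]
tool_rot: [[-0.112, 0.994, -0.003], [0.994, 0.112, -0.011], [-0.011, -0.004, -1.0]]
wrist_force: [6.2, -26.7, -13.5]
finger_gap: 0.009
finger_force: 13.1
```

```bash
python3 -m jog '0 0 0.003 0;0 0 0.003 0;0 0 0.003 0;0 0 0 0'
python3 - <<'E'
from station import bot;from h import *
S=bot.capture('scene');T=bot.capture('top')
for p in(S,T):
  print([(np.round(d['point'],3),round(d['score'],2)) for d in bot.spot_in('knee',p)[:2]])
  h=cv2.cvtColor(p['color'],cv2.COLOR_RGB2HSV);m=(((h[...,0]<8)|(h[...,0]>172))&(h[...,1]>150)&(h[...,2]>80))
  m[:, :110]=0;m[270:]=0; 
  ys,xs=np.nonzero(m[:, :470]);
  k=(xs>(120 if p is T else 395))&(xs<(215 if p is T else 460))&(ys>(165 if p is T else 180))
  print(k.sum(),xs[k].mean() if k.any() else 0,ys[k].mean() if k.any() else 0)
  for y,z in((32,137),(42,127),(53,116)):
    c,n=np.cos(.114),np.sin(.114);print(y,proj(p,[.4833+c*.084-n*y/1e3,.255+n*.084+c*y/1e3,z/1e3]).round(1))
E
```

```text
time: 30.5
eef_pos: [0.5538, 0.2996, 0.1124]
tool_rot: [[-0.113, 0.994, 0.0], [0.994, 0.113, -0.005], [-0.005, -0.001, -1.0]]
wrist_force: [1.1, -14.3, -3.4]
finger_gap: 0.005
finger_force: 7.2
[(array([0.485, 0.239, 0.052]), 0.24)]
0 0 0
32 [413.3 206.4]
42 [416.4 208.9]
53 [419.8 211.6]
[]
0 0 0
32 [157.3 195. ]
42 [154.5 195.9]
53 [151.5 196.9]
```

```bash
python3 -m jog '0.002 0 0.003 0;0.002 0 0.003 0;0.002 0 0.003 0;0 0 0 0;0 0 0 0'
python3 -m jog '0.002 0 0.003 0;0.002 0 0.003 0;0 0 0.002 0;0 0 0 0;0 0 0 0'
```

```text
time: 31.2
eef_pos: [0.5536, 0.3032, 0.1042]
tool_rot: [[-0.112, 0.994, 0.0], [0.994, 0.112, -0.009], [-0.009, -0.001, -1.0]]
wrist_force: [0.7, -28.6, 5.4]
finger_gap: 0.004
finger_force: 11.8
time: 31.7
eef_pos: [0.5551, 0.3042, 0.1023]
tool_rot: [[-0.11, 0.994, 0.007], [0.994, 0.11, -0.011], [-0.011, 0.006, -1.0]]
wrist_force: [-10.8, -57.6, 43.4]
finger_gap: 0.007
finger_force: 19.8
```

```bash
python3 -m jog '-0.006 0 -0.006 0;-0.01 0 -0.005 0;-0.02 0 -0.01 0;-0.03 0 -0.03 0;-0.03 0 -0.05 0;0 0 -0.05 0;-0.04 0 -0.03 0;-0.04 0 0 0;0 0 0 0'
python3 - <<'E'
from station import bot;from h import *
S=bot.capture('scene');T=bot.capture('top')
c,n=np.cos(.114),np.sin(.114)
for p in(S,T):
  print([(np.round(d['point'],3),round(d['score'],2)) for d in bot.spot_in('knee',p)[:2]])
  print('edge',[(np.round(d['point'],3),round(d['score'],2)) for d in bot.spot_in('lid_edge',p)[:2]])
  h=cv2.cvtColor(p['color'],cv2.COLOR_RGB2HSV);m=(((h[...,0]<8)|(h[...,0]>172))&(h[...,1]>150)&(h[...,2]>80))
  ys,xs=np.nonzero(m)
  k=(xs>(120 if p is T else 395))&(xs<(215 if p is T else 460))&(ys>165)&(ys<270)
  print(k.sum(),xs[k].mean() if k.any() else 0,ys[k].mean() if k.any() else 0)
  for y,z in((32,137),(42,127),(53,116),(60,109)):
    print(y,proj(p,[.4833+c*.084-n*y/1e3,.255+n*.084+c*y/1e3,z/1e3]).round(1))
E
```

```text
time: 32.6
eef_pos: [0.5725, 0.1382, 0.2706]
tool_rot: [[-0.111, 0.994, 0.003], [0.994, 0.111, -0.0], [-0.001, 0.003, -1.0]]
wrist_force: [0.1, 1.0, 0.3]
finger_gap: 0.008
finger_force: 0.0
[(array([ 0.303, -0.349,  0.013]), 0.41)]
edge [(array([0.501, 0.341, 0.188]), 0.93), (array([0.586, 0.324, 0.111]), 0.31)]
75 419.58666666666664 214.48
32 [413.3 206.4]
42 [416.4 208.9]
53 [419.8 211.6]
60 [421.9 213.3]
[]
edge [(array([0.47 , 0.335, 0.244]), 0.59), (array([ 0.487, -0.374,  0.033]), 0.52)]
80 150.5875 197.1375
32 [157.3 195. ]
42 [154.5 195.9]
53 [151.5 196.9]
60 [149.6 197.5]
```

```bash
python3 -m jog '0 0 -0.045 0;0 0 -0.045 0;0.0374 -0.0107 0 0;0.0374 -0.0107 0 0;0.0374 -0.0107 0 0;0.0374 -0.0107 0 0;0.0374 -0.0107 0 0;0.0374 -0.0107 0 0;0.0374 -0.0107 0 0;0 0 0 0;0 0 0 0'
python3 -m jog '0 0 0.035 0;0 0 0.035 0;0 0 0.035 0;0 0 0 0;0 0 0 0'
```

```text
time: 34.0
eef_pos: [0.4667, 0.3938, 0.3587]
tool_rot: [[-0.117, 0.993, -0.0], [0.993, 0.117, -0.0], [-0.0, -0.0, -1.0]]
wrist_force: [-0.1, 0.2, -0.5]
finger_gap: 0.002
finger_force: 0.0
time: 34.5
eef_pos: [0.4681, 0.3924, 0.2551]
tool_rot: [[-0.113, 0.994, 0.001], [0.994, 0.113, 0.0], [0.0, 0.001, -1.0]]
wrist_force: [-0.9, -0.2, 0.5]
finger_gap: 0.003
finger_force: 0.0
```

```bash
python3 -m jog '-0.01 0 0 0;-0.01 0 0 0;-0.01 0 0 0;-0.01 0 0 0;-0.01 0 0 0;-0.0097 0 0.0021 0;-0.0097 0 0.0021 0;-0.0096 0 0.0022 0'
python3 -m jog '-0.0092 0 0.0037 0;-0.0092 0 0.0037 0;-0.0091 0 0.0038 0;0 0 0 0'
```

```text
time: 35.3
eef_pos: [0.4765, 0.3137, 0.2477]
tool_rot: [[-0.114, 0.993, 0.0], [0.993, 0.114, 0.0], [0.0, 0.0, -1.0]]
wrist_force: [-1.0, 4.4, 0.8]
finger_gap: 0.001
finger_force: 1.8
time: 35.7
eef_pos: [0.4796, 0.2857, 0.2356]
tool_rot: [[-0.113, 0.994, -0.001], [0.994, 0.113, -0.001], [-0.001, -0.001, -1.0]]
wrist_force: [0.4, -0.0, -0.1]
finger_gap: 0.003
finger_force: 0.0
```

```bash
python3 -m jog '-0.0084 0 0.0053 0;-0.0084 0 0.0053 0;-0.0083 0 0.0053 0;-0.0073 0 0.0066 0;-0.0073 0 0.0066 0;-0.0073 0 0.0067 0'
python3 -m jog '-0.006 0 0.0078 0;-0.006 0 0.0078 0;-0.0061 0 0.0079 0;-0.0046 0 0.0088 0;-0.0046 0 0.0088 0;-0.0046 0 0.0087 0'
python3 -m jog '-0.003 0 0.0094 0;-0.003 0 0.0094 0;-0.003 0 0.0094 0'
```

```text
time: 36.3
eef_pos: [0.4849, 0.2398, 0.1999]
tool_rot: [[-0.114, 0.993, -0.0], [0.993, 0.114, 0.0], [0.0, -0.0, -1.0]]
wrist_force: [0.3, 3.8, 0.8]
finger_gap: 0.003
finger_force: 1.2
time: 36.9
eef_pos: [0.4886, 0.2083, 0.15]
tool_rot: [[-0.114, 0.993, -0.0], [0.993, 0.114, 0.0], [0.0, -0.0, -1.0]]
wrist_force: [0.1, 2.0, 1.3]
finger_gap: 0.009
finger_force: 0.9
time: 37.2
eef_pos: [0.4896, 0.1996, 0.1218]
tool_rot: [[-0.114, 0.993, -0.0], [0.993, 0.114, 0.0], [0.0, -0.0, -1.0]]
wrist_force: [0.5, 1.5, 1.4]
finger_gap: 0.006
finger_force: 0.7
```

```bash
python3 -m jog '-0.0015 0 0.008 0;-0.0015 0 0.008 0;-0.001 0 0.006 0;0 0 0.003 0;0 0 0 0'
python3 -m jog '0 0 0.001 0;0 0 0.001 0;0 0 0 0'
```

```text
time: 37.7
eef_pos: [0.4899, 0.1957, 0.0972]
tool_rot: [[-0.114, 0.993, -0.001], [0.993, 0.114, -0.0], [-0.0, -0.001, -1.0]]
wrist_force: [-0.0, 0.3, -0.6]
finger_gap: 0.009
finger_force: 0.0
time: 38.0
eef_pos: [0.4901, 0.1958, 0.0957]
tool_rot: [[-0.114, 0.993, 0.0], [0.993, 0.114, -0.0], [-0.0, 0.0, -1.0]]
wrist_force: [0.4, -0.1, 0.0]
finger_gap: 0.002
finger_force: 0.0
```

```bash
python3 -m jog '0 0 0.001 0;0 0 0.001 0;0 0 0 0'
python3 -m jog '0 0 0.001 0;0 0 0.0005 0;0 0 0 0'
python3 -m jog '0 0 0.001 0;0 0 0.0005 0;0 0 0 0'
```

```text
time: 38.3
eef_pos: [0.4902, 0.1958, 0.0943]
tool_rot: [[-0.114, 0.993, 0.001], [0.993, 0.114, 0.0], [-0.0, 0.001, -1.0]]
wrist_force: [-1.8, -0.9, 7.7]
finger_gap: 0.008
finger_force: 3.6
time: 38.6
eef_pos: [0.4902, 0.1958, 0.0942]
tool_rot: [[-0.114, 0.993, 0.002], [0.993, 0.114, 0.0], [-0.0, 0.002, -1.0]]
wrist_force: [-6.1, -1.7, 20.4]
finger_gap: 0.003
finger_force: 10.7
time: 38.9
eef_pos: [0.4902, 0.1958, 0.0941]
tool_rot: [[-0.115, 0.993, 0.003], [0.993, 0.115, 0.0], [-0.0, 0.003, -1.0]]
wrist_force: [-12.3, -4.0, 35.7]
finger_gap: 0.007
finger_force: 17.7
```

```bash
python3 -m jog '0 0 -0.003 0;0 0 -0.02 0;0 0 -0.04 0;0 0 -0.05 0;0 0 -0.05 0;-0.05 0 0 0;-0.05 0 0 0;-0.05 0 0 0;-0.05 0 0 0;0 0 0 0;0 0 0 0;0 0 0 0'
python3 - <<'E'
from station import bot;from h import *
for c in('top','scene'):
  p=bot.capture(c)
  for n in('lid','lid_edge','case','scope'):print(c,n,[(np.round(d['point'],3),round(d['score'],2)) for d in bot.spot_in(n,p)[:1]])
  # rows of edge brightness through lid front edge
E
```

```text
time: 40.1
eef_pos: [0.5127, -0.002, 0.2536]
tool_rot: [[-0.115, 0.993, -0.0], [0.993, 0.115, 0.0], [0.0, -0.0, -1.0]]
wrist_force: [0.2, -0.4, -0.7]
finger_gap: 0.01
finger_force: 0.0
top lid [(array([0.483, 0.254, 0.081]), 0.91)]
top lid_edge []
top case [(array([0.476, 0.253, 0.083]), 0.98)]
top scope []
scene lid [(array([0.51 , 0.26 , 0.079]), 0.57)]
scene lid_edge [(array([0.505, 0.257, 0.08 ]), 0.7)]
scene case [(array([ 0.635, -0.249,  0.062]), 0.53)]
scene scope []
```

Lid lies flat at 80 mm; stop found firm at the shut height.

```bash
python3 -c "
from station import bot
print(bot.close_job())"
```

```text
the job is handed in; nothing more can be done
None
```

The job is handed in at about 40 s of the 72 s: the microscope was laid on the mat, regrasped and pressed home in both clips, the stay broken, and the lid pressed to a firm stop at its shut height. The push on the knee peaked at a wrist force of about 73 N against something hard, probably the gripper's body on the stay link, so the 40 N body limit may have been passed. No verdict came back.

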